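# Start a cast screw stopper in the glaze jar's thread

### The arm

A 7-joint arm with a two-finger parallel gripper is mounted at the origin on the work surface. World frame = base frame: x ahead of the robot, y to its left, z up, the work surface at z = 0. Lengths are in m, angles in rad, forces in N, time in s.
With the tool pointing down it reaches from about 0.4 to 0.85 m from the base axis. Payload 4.5 kg.
Tool frame: the origin (TCP) lies between the finger pads; the fingertips stand 11 mm ahead of it and the grasp point (between the pads) lies 8 mm behind it (r.nose_length is the distance from the TCP to the fingertips, in m); z points along the fingers, y is the line along which they close (so a half turn about z gives the same grasp; the last joint's range is limited). The gripper opens to 88 mm and grips with 3 to 60 N. Pads are 18 mm wide; open, the fingers measure 123 mm over their backs; the gripper's body (75 mm by 187 mm) begins 45 mm behind the grasp point.
Start: joints at [0.034, 0.689, -0.195, 1.565, 0.157, 0.902, -0.215], TCP at [0.625, 0, 0.25] pointing down, gripper open.
Joint ranges: [-3.01, 3.01], [-0.46, 2.08], [-1.47, 1.51], [0.13, 2.56], [-1, 4.14], [0.04, 2.09], [-2.66, 2.66]. Speed limits (rad/s): [2.57, 2.57, 3.14, 3.14, 3.14, 3.14, 3.14].

### API

Orientations are given as a unit quaternion [x, y, z, w].
In Python, from plant import get_state, snapshot, camera_model, r gives the robot as it stands.
- The arm moves only by the shell command python3 -m inch 'ROWS' [FORCE]. ROWS is text: rows parted by semicolons, each of 7 numbers parted by spaces: the opening, from -1 (shut) to 1 (fully open), then the shift along the tool's x, y, z in m, then the turn, a rotation vector about the tool's x, y, z in rad. A call has 1 to 20 rows; each row shifts and turns the commanded pose from where the row before left it, along the tool's axes as they then stand; what a row does not reach is not made up. A row lasts 1/12 s, in which the tool goes at most 41.7 mm and 7.16 degrees, less where a joint would pass 70% of its speed; a pose out of reach is approached as far as the arm can. A call is refused whole if a number of a shift passes 0.0417 or a number of a turn 0.125, either way. A call with a gripper value outside its range is refused whole. The fingers move at their own pace and stop on an object; FORCE is the grip in N (left out, the last holds). Time passes only in rows, so rows that do not move let the fingers close. It gives the time, the measured TCP pose, the force, the opening and the grip force at its end, in the units of the state.
- get_state(): the state, without advancing time (a new reading comes with each control period).
- snapshot(name): name is "scene" or "side" or "wrist"; returns (picture, depth): 400x640x3 uint8, red, green, blue; 400x640 float32, m along the optical axis (not along the pixel's ray), 0 where there is no reading.
- camera_model(name): a dict with "intrinsics" (3x3 intrinsics, pixels), "view" (4x4, takes a point from world to camera coordinates). Camera axes: x right, y down, z forward; pixel columns grow to the right and rows downward; lengths in m; the calibration is good to about 2 mm. A picture is of the moment at which its call begins: read the wrist's pose just before it. camera_model takes no time and is no camera call; for the wrist camera it gives the pose at the moment of the call.
- r.finish_job(): hands the job in; it is judged then, once.
The state is a dict: "clock": time; "q": joint angles; "qd": joint speeds; "joint_torque": joint torques, N m; "tool_pos": TCP position; "eef_rot": TCP orientation; "contact_force": force on the tool from outside, world axes, zero at the start; "moment": the same for the moment, N m; "opening": opening from 0.0 (shut) to 1.0 (fully open); "finger_force": force on a finger pad.
Only numpy, scipy, OpenCV 4.12 (cv2) and the standard library are available. Lean on these libraries where they do the work, as an engineer would, in place of code of your own. Each camera call takes 0.05 s, during which the arm holds its last target. There are 200 camera calls.

### The job

Lift the orange cast screw stopper out of its white plaster mould and stand it upright on the threaded neck of the blue glaze jar. Unless it drops straight in, turn it backward (anticlockwise seen from above) until you feel it drop into the start of the thread, then turn it forward (clockwise) one full turn, regripping as needed. Finish with the stopper still gripped in the fingers, started in the thread, and leave the other things on the bench where they are.

Things in the scene. Friction and masses are not known exactly. Their poses are not given: they have to be found in the camera images.
- stopper: Orange cast screw stopper, loose, 60 to 130 g, 96 mm long, upright in the mould at the start. Origin: on its axis at the underside of its two lugs; z up along the axis, x along the grip bar and the lugs. Half a turn looks and works the same. Lugs: 4 mm round pins reaching 15.5 mm either side of the axis. Shank: 19 mm diameter, from the grip bar down past the lugs.
- stopper_grip (a point): Centre of the stopper's grip bar, 52 mm above the stopper's origin. The bar is 30 mm long (x), 14 mm thick (y) and 30 mm high, and stands on top of the shank.
- stopper_tip (a point): Lower end of the stopper, 29 mm below its origin: a pilot tapering over 9 mm from 19 to 10 mm diameter.
- mould: White plaster mould with a dark band, fixed, 110 x 90 x 58 mm high, origin under its centre, z up. In its middle a round well, 36 mm wide, with a step 32 mm above the bench that carries the lugs and below it a 22 mm hole for the pilot: the stopper lifts straight up and out. At the start its grip bar spans 69 to 99 mm above the bench.
- jar: Blue glaze jar, fixed in a wooden holder, 80 mm high, body 86 mm wide, neck 45 mm outside. Origin under its centre, z up.
- jar_mouth (a point): Centre of the neck's flat top face, 80 mm above the bench, z up. Hole 21 mm wide, guiding the shank. Set down pilot first at any angle, the lugs ride on this face (stopper origin level with this point). Two unmarked openings, 36 degrees wide, half a turn apart, start the thread: turned anticlockwise, at most half a turn, the stopper drops 7 to 9 mm by its own weight.
- jar_start (a point): Same axis, 8.5 mm below the top face: height of the stopper's origin once dropped. A wall at the far edge of each opening stops further anticlockwise turning; it stands 6 mm above the face, so lugs on the face cannot get in clockwise. If set down with the lugs on the walls, the stopper stands about 6 mm high and comes off them anticlockwise.
- jar_one_turn (a point): Same axis, 26.5 mm below the top face: height of the stopper's origin after one turn. Right-handed two-start thread, 18 mm down per turn clockwise, ending after 1.4 turns, 2 mm of vertical play, turning freely. The stopper sinks by its own weight if held loosely; held firmly, the hand must follow it down.
- glaze_teal: Loose glaze jar with a lid, green, 72 mm wide, 85 mm high; leave alone. Origin: centre of its underside.
- glaze_white: Loose glaze jar with a white lid and paper label, 76 mm wide, 80 mm high; leave alone. Origin: centre of its underside.
- glaze_grey: Loose glaze jar with a lid, grey, 72 mm wide, 75 mm high; leave alone. Origin: centre of its underside.
- mug: Loose white mug, 80 mm wide, 90 mm high; leave alone. Origin: centre of its underside.
- brush: Loose brush lying on the bench between jar and mould; leave alone.
- bowl: Loose terracotta bowl, 120 mm wide, 50 mm high; leave alone. Origin: centre of its underside.
- rib: Loose dark wooden rib, 90 x 50 x 8 mm, lying flat; leave alone. Origin: centre of its underside.
Mind the look-alikes: they are no part of the job. Several things have the shape of the stopper; the one meant has the colours described above.

How it is judged:
By the outcome, as a careful person would: the job done as asked, in the order asked, and still so for the second after the job is handed in, while the arm keeps its last pose, push and grip.
It also fails if it takes over 72 s, if anything falls off the work surface, if the arm or the gripper's body presses on something with over 40 N, if the wrist force passes 120 N, or if a joint passes its speed limit or range.

## Working session

There is one attempt and no reset: what is moved stays moved. The work goes in short steps, Python scripts to look and compute and a shell command to move; the robot and the scene stay as the last step left them, time stands still between calls to the robot, and variables do not carry over. Pictures are saved under pics/ and viewed, at most 10 in all, crops included, and the job is handed in when it is done.

```bash
mkdir -p pics
python3 - <<'E'
from plant import *
import cv2,numpy as np
for n in ["scene","side"]:
    p,d=snapshot(n); cv2.imwrite(f"pics/{n}0.png",p[:,:,::-1]); np.savez(f"{n}0.npz",p=p,d=d)
    c=camera_model(n);print(n,c)
s=get_state();print({k:np.round(v,3) for k,v in s.items()})
E
```

```text
scene {'intrinsics': array([[396.43076585,   0.        , 316.37035208],
       [  0.        , 396.43076585, 204.20798479],
       [  0.        ,   0.        ,   1.        ]]), 'view': array([[ 0.85924554,  0.51152499,  0.00626844, -0.51294346],
       [ 0.30967018, -0.51034394, -0.80228015, -0.10949006],
       [-0.40718729,  0.69129678, -0.59691479,  1.50374279],
       [ 0.        ,  0.        ,  0.        ,  1.        ]])}
side {'intrinsics': array([[375.57691072,   0.        , 320.02983245],
       [  0.        , 375.57691072, 197.67476584],
       [  0.        ,   0.        ,   1.        ]]), 'view': array([[ 0.85483965, -0.51881708, -0.00883181, -0.50992932],
       [-0.29528656, -0.47239828, -0.8304491 ,  0.24931395],
       [ 0.42667905,  0.71250874, -0.55702449,  1.08417588],
       [ 0.        ,  0.        ,  0.        ,  1.        ]])}
{'clock': np.float64(0.1), 'q': array([ 0.034,  0.69 , -0.195,  1.566,  0.157,  0.902, -0.215]), 'qd': array([ 0.001, -0.002,  0.001, -0.002, -0.002,  0.   , -0.002]), 'joint_torque': array([-3.0000e-03, -5.2850e+01, -1.2710e+00, -1.5384e+01, -5.3000e-02,
        2.0000e-03,  0.0000e+00]), 'tool_pos': array([ 0.624, -0.   ,  0.249]), 'eef_rot': array([ 0.707,  0.707, -0.001, -0.001]), 'contact_force': array([-0.165,  1.529,  0.835]), 'moment': array([ 0.033,  0.006, -0.009]), 'finger_force': np.float64(0.0), 'opening': np.float64(0.998)}
```

View pics/scene0.png

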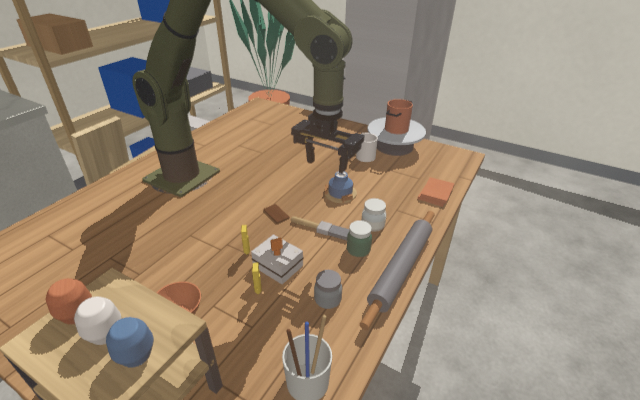

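View pics/side0.png

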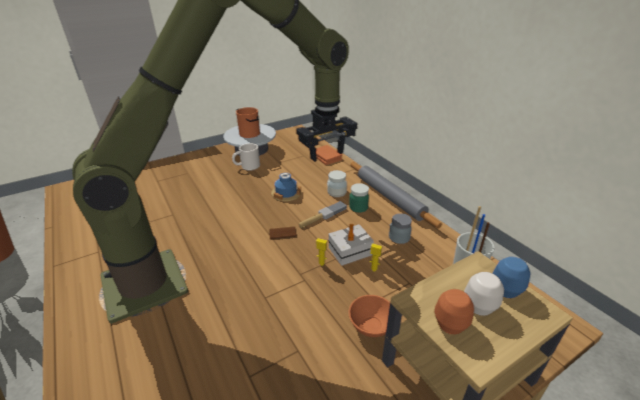

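The scene view shows the mould at (278,258) with an orange bar at (277,244), two yellow posts at (245,240) and (257,278), and the blue jar at (341,186). The side view shows the mould at (350,243), its bar at (351,232), yellow posts at (322,250) and (376,256), and the jar at (286,186).

Orange things in the scene view that could be mistaken for the stopper: bar in the mould (277,244), block (437,190), pot (399,115), ball-like pot (68,298), bowl (180,298). By the description it's the bar in the mould, which I'll check in a close crop.

```bash
cat > h.py <<'E'
from plant import *
import cv2,numpy as np
def cast(n,u,v,z,V=None):
    c=camera_model(n);K=c["intrinsics"];V=c["view"] if V is None else V
    R,t=V[:3,:3],V[:3,3];o=-R.T@t;d=R.T@np.linalg.inv(K)@[u,v,1]
    return o+d*(z-o[2])/d[2]
def cloud(n,d):
    c=camera_model(n);K=c["intrinsics"];V=c["view"];v,u=np.indices(d.shape)
    P=np.stack([(u-K[0,2])/K[0,0]*d,(v-K[1,2])/K[1,1]*d,d],-1)
    return (P-V[:3,3])@V[:3,:3]
E
python3 - <<'E'
from h import *
im=[]
for n,(u,v) in {"scene":(290,230),"side":(335,215)}.items():
    z=np.load(n+"0.npz");p,d=z["p"],z["d"]
    im.append(cv2.resize(p[v-65:v+65,u-75:u+75],None,fx=2.6,fy=2.6*1.7,interpolation=2))
    P=cloud(n,d);hsv=cv2.cvtColor(p,cv2.COLOR_RGB2HSV)
    H,S,Vv=[hsv[...,i] for i in range(3)]
    ws=(P[...,0]>.3)&(P[...,0]<.9)&(abs(P[...,1])<.5)&(d>0)
    for nm,m in dict(orange=(H<14)&(S>150)&(P[...,2]>.055),blue=(H>95)&(H<125)&(S>90)&(P[...,2]>.02),yellow=(H>24)&(H<34)&(S>180)&(P[...,2]>.02)).items():
        k,l,st,ce=cv2.connectedComponentsWithStats((m&ws).astype(np.uint8))
        for i in range(1,k):
            if st[i,4]>15:
                q=P[l==i];print(n,nm,st[i],np.round(ce[i],1),"med",np.round(np.median(q,0),3),"min",np.round(np.percentile(q,3,0),3),"max",np.round(np.percentile(q,97,0),3))
cv2.imwrite("pics/crop0.png",np.hstack(im)[:,:,::-1])
E
```

```text
scene orange [271 238  11  17 130] [276.  245.3] med [ 0.592 -0.206  0.086] min [ 0.581 -0.215  0.057] max [ 0.599 -0.193  0.1  ]
scene blue [305 322   4  55 153] [306.6 348.6] med [ 0.844 -0.453  0.125] min [ 0.841 -0.455  0.036] max [ 0.846 -0.45   0.203]
side blue [275 178  21  18 284] [285.6 186.2] med [0.555 0.184 0.051] min [0.529 0.168 0.023] max [0.59  0.218 0.075]
side blue [472 214  13  39 102] [478.3 232.8] med [ 0.839 -0.451  0.144] min [ 0.836 -0.454  0.071] max [ 0.842 -0.446  0.202]
side yellow [317 239  10  23 149] [321.2 248.3] med [ 0.475 -0.209  0.076] min [ 0.467 -0.218  0.025] max [ 0.484 -0.196  0.099]
side yellow [371 244  11  24 166] [375.3 254.2] med [ 0.594 -0.311  0.075] min [ 0.587 -0.32   0.024] max [ 0.604 -0.299  0.099]
```

View pics/crop0.png

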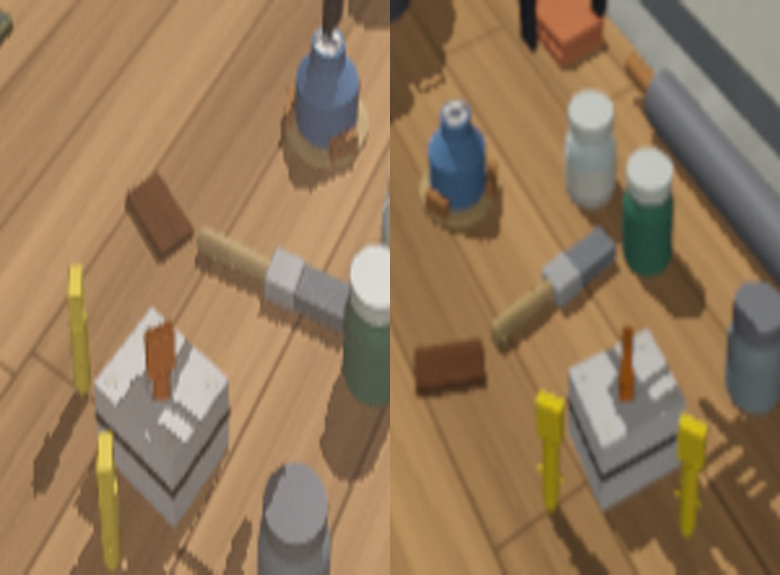

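The crop confirms that the orange bar is in the white, dark-banded mould. The two yellow look-alikes stand beside it at about (0.475,-0.21) and (0.594,-0.31). I'll move over the mould for a wrist view.

```bash
python3 -m inch '1 -0.04 -0.007 0 0 0 0;1 -0.04 -0.007 0 0 0 0;1 -0.04 -0.007 0 0 0 0;1 -0.04 -0.007 0 0 0 0;1 -0.04 -0.007 0 0 0 0;1 0 0 0 0 0 0;1 0 0 0 0 0 0'
python3 - <<'E'
from h import *
c=camera_model("wrist");p,d=snapshot("wrist");cv2.imwrite("pics/w1.png",p[:,:,::-1]);np.savez("w1.npz",p=p,d=d,V=c["view"],K=c["intrinsics"]);print(np.linalg.inv(c["view"]).round(3),c["intrinsics"][0,0])
P=cloud("wrist",d);hsv=cv2.cvtColor(p,cv2.COLOR_RGB2HSV);m=(hsv[...,0]<14)&(hsv[...,1]>150)&(P[...,2]>.09)&(P[...,2]<.11)
k,l,st,ce=cv2.connectedComponentsWithStats(m.astype(np.uint8))
for i in range(1,k):
  if st[i,4]>40:
    print(st[i],ce[i],np.median(P[l==i],0)); mr=cv2.minAreaRect(cv2.findNonZero((l==i).astype(np.uint8)));print(mr)
    print(cast("wrist",*mr[0],.099),[cast("wrist",*b,.099).round(4) for b in cv2.boxPoints(mr)])
E
```

```text
clock: 0.68
tool_pos: [0.5885, -0.2041, 0.2491]
eef_rot: [0.71, 0.705, -0.001, 0.0]
contact_force: [-0.2, 1.1, 0.2]
opening: 1.0
finger_force: 0.0
[[ 1.    -0.005 -0.005  0.59 ]
 [-0.006 -0.945 -0.327 -0.119]
 [-0.003  0.327 -0.945  0.384]
 [ 0.     0.     0.     1.   ]] 302.9086776330853
```

View pics/w1.png

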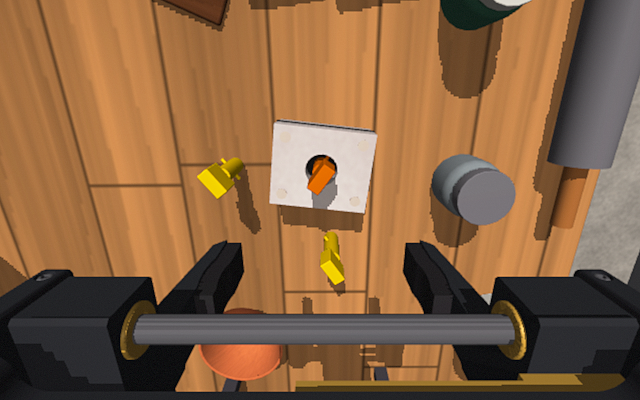

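The wrist view shows the orange bar at (321,178) in the well, with the yellow tops at (217,180) and (333,265). My mask was too tight, so I'll redo it.

Run:
```python
from h import *
z=np.load("w1.npz");p,d=z["p"],z["d"]
P=cloud("wrist",d);hsv=cv2.cvtColor(p,cv2.COLOR_RGB2HSV);print(hsv[178,321],hsv[166,324],P[178,321],hsv[190,315])
o=(hsv[...,0]<17)&(hsv[...,1]>170);o[:140]=0;o[220:]=0;o[:,:290]=0;o[:,350:]=0
q=P[o];print(len(q),np.percentile(q,[2,50,98],axis=0).round(4))
m=(o&(P[...,2]>.094)).astype(np.uint8);print(m.sum())
for nm,mm in (("top",m),("all",o.astype(np.uint8))):
    mr=cv2.minAreaRect(cv2.findNonZero(mm));print(nm,mr,cast("wrist",*mr[0],.099).round(4));B=np.array([cast("wrist",*b,.099)[:2] for b in cv2.boxPoints(mr)]);e=np.diff(B,axis=0);print(B.round(4).tolist(),np.linalg.norm(e,axis=1),np.degrees(np.arctan2(e[:,1],e[:,0])))
for y in range(158,202,2):print(y,"".join("#" if m[y,x] else "o" if o[y,x] else "." for x in range(300,345)), hsv[y,315:327:3,2])
```

```text
[ 14 255 230] [ 15 255 239] [ 0.58743295 -0.19416359  0.09851378] [ 14 255 228]
702 [[ 0.5673 -0.2676 -0.    ]
 [ 0.5865 -0.1925  0.0982]
 [ 0.6022 -0.1811  0.1007]]
410
top ((320.260009765625, 177.32000732421875), (16.80000114440918, 31.80000114440918), 36.869895935058594) [ 0.5867 -0.1933  0.099 ]
[[0.5707, -0.2011], [0.5895, -0.1758], [0.6025, -0.1857], [0.5838, -0.2116]] [0.0315392  0.01630634 0.03190582] [  53.4200991   -37.35306239 -125.73264263]
all ((321.73187255859375, 182.77413940429688), (58.30950164794922, 54.35175323486328), 5.946863174438477) [ 0.5881 -0.1989  0.099 ]
[[0.556, -0.224], [0.5634, -0.1692], [0.6186, -0.1751], [0.6146, -0.2306]] [0.05530778 0.05548541 0.05568144] [ 82.31691585  -6.09249415 -94.11532795]
158 .................ooooooooooooo............... [ 17  78  96 116]
160 ...............ooooooooooooo................. [ 56 147 143 182]
162 ..............ooooooooooooooooo.............. [141 185 154 178]
164 .............ooooooooooo##oooooooo........... [165 203 144 201]
166 .............oooooooooo######oooooo.......... [207 181 139 239]
168 .............ooo
[... 435 characters left out ...]
.. [232 230 230 229]
182 .........oo#################................. [230 229 228 229]
184 ........o#################................... [229 228 228 234]
186 ........#################.................... [228 228 228 175]
188 ........###############...................... [228 227 233 117]
190 ...........###########....................... [228 227 172 132]
192 ..............######......................... [231 232 117 131]
194 .................#........................... [126 165 131 132]
196 ............................................. [133 131 133 132]
198 ............................................. [132 134 134 132]
200 ............................................. [133 133 134 135]
```

```bash
python3 -m inch '0 0.0108 -0.0018 0 0 0 0;0 0 0 0.015 0 0 0.105;0 0 0 0.015 0 0 0.105;0 0 0 0.015 0 0 0.105;0 0 0 0.015 0 0 0.105;0 0 0 0.015 0 0 0.105;0 0 0 0.015 0 0 0.105;0 0 0 0 0 0 0;0 0 0 0 0 0 0'
python3 - <<'E'
from h import *
s=get_state();c=camera_model("wrist");p,d=snapshot("wrist");cv2.imwrite("pics/w2.png",p[:,:,::-1])
print(s["q"].round(3))
P=cloud("wrist",d);hsv=cv2.cvtColor(p,cv2.COLOR_RGB2HSV)
m=((hsv[...,0]<17)&(hsv[...,1]>170)&(abs(P[...,2]-.099)<.004)&(np.hypot(P[...,0]-.587,P[...,1]+.193)<.03)).astype(np.uint8)
mr=cv2.minAreaRect(cv2.findNonZero(m));B=np.array([cast("wrist",*b,.099)[:2] for b in cv2.boxPoints(mr)]);e=np.diff(B,axis=0)
print(m.sum(),mr,B.mean(0),np.linalg.norm(e,axis=1),np.degrees(np.arctan2(e[:,1],e[:,0])))
from scipy.spatial.transform import Rotation as R
T=R.from_quat(s["eef_rot"]).as_matrix();print(s["tool_pos"],T.round(3),T.T@(np.r_[B.mean(0),.099]-s["tool_pos"]))
E
```

```text
clock: 1.48
tool_pos: [0.5882, -0.1861, 0.1593]
eef_rot: [0.89, 0.456, -0.0, -0.001]
contact_force: [-0.0, -0.5, 0.5]
opening: 0.499
finger_force: 0.0
[ 0.247  0.79  -0.027  1.675  0.028  0.679 -0.417]
724 ((332.5, 235.0), (38.0, 19.0), 90.0) [ 0.58775964 -0.20004232] [0.01329954 0.03007744 0.01391279] [ -35.72729078 -124.57804413  144.27963233]
[ 0.58824981 -0.18609159  0.1592995 ] [[ 0.584  0.812 -0.002]
 [ 0.812 -0.584  0.002]
 [ 0.    -0.002 -1.   ]] [-0.01163208  0.00788035  0.06027842]
```

The two measurements differ by about 7 mm, perhaps because the arm was still settling. I'll let it rest and measure again.

```bash
cat > m.py <<'E'
from h import *
from scipy.spatial.transform import Rotation as R
for i in range(3):
    s=get_state();V=camera_model("wrist")["view"];p,d=snapshot("wrist");cv2.imwrite("pics/w3.png",p[:,:,::-1])
    P=cloud("wrist",d);hsv=cv2.cvtColor(p,cv2.COLOR_RGB2HSV)
    m=((hsv[...,0]<17)&(hsv[...,1]>170)&(abs(P[...,2]-.099)<.004)&(np.hypot(P[...,0]-.587,P[...,1]+.195)<.03)).astype(np.uint8)
    mr=cv2.minAreaRect(cv2.findNonZero(m));B=np.array([cast("wrist",*b,.099,V)[:2] for b in cv2.boxPoints(mr)]);e=np.diff(B,axis=0)
    T=R.from_quat(s["eef_rot"]).as_matrix();print(s["clock"],s["tool_pos"].round(4),s["qd"].round(3).tolist(),B.mean(0).round(4),np.degrees(np.arctan2(e[:2,1],e[:2,0])).round(1),(T.T@(np.r_[B.mean(0),.099]-s["tool_pos"])).round(4))
E
python3 -m inch '0 0 0 0 0 0 0;0 0 0 0 0 0 0;0 0 0 0 0 0 0;0 0 0 0 0 0 0;0 0 0 0 0 0 0'; python3 m.py
```

```text
clock: 1.95
tool_pos: [0.5884, -0.1894, 0.1601]
eef_rot: [0.891, 0.453, 0.0, 0.0]
contact_force: [-0.5, 0.3, 0.7]
opening: 0.5
finger_force: 0.0
1.95 [ 0.5884 -0.1894  0.1601] [0.0, 0.004, 0.0, 0.004, -0.0, -0.001, -0.001] [ 0.5873 -0.1987] [ -36.1 -125.1] [-0.0082  0.0046  0.0611]
2.0 [ 0.5883 -0.1894  0.16  ] [-0.001, 0.002, 0.0, 0.0, 0.001, -0.001, -0.001] [ 0.5873 -0.1986] [ -36.1 -125.1] [-0.0081  0.0046  0.061 ]
2.05 [ 0.5882 -0.1893  0.1599] [-0.001, 0.002, 0.001, 0.002, 0.0, -0.002, -0.002] [ 0.587  -0.1989] [ -36.1 -125.1] [-0.0085  0.0047  0.0609]
```

```bash
python3 -m inch '0 -0.0082 0.0046 0.01 0 0 0;0 0 0 0.015 0 0 0;0 0 0 0.015 0 0 0;0 0 0 0.015 0 0 0;0 0 0 0.015 0 0 0;0 0 0 0.012 0 0 0;0 0 0 0 0 0 0;0 0 0 0 0 0 0;0 0 0 0 0 0 0;0 0 0 0 0 0 0;-1 0 0 0 0 0 0;-1 0 0 0 0 0 0;-1 0 0 0 0 0 0;-1 0 0 0 0 0 0;-1 0 0 0 0 0 0;-1 0 0 0 0 0 0;-1 0 0 0 0 0 0;-1 0 0 0 0 0 0' 30
```

```text
clock: 3.6
tool_pos: [0.5872, -0.1985, 0.0779]
eef_rot: [0.891, 0.453, 0.0, 0.0]
contact_force: [-1.0, -0.7, 1.6]
opening: 0.179
finger_force: 30.0
```

```bash
python3 -m inch '-1 0 0 -0.01 0 0 0;-1 0 0 -0.015 0 0 0;-1 0 0 -0.015 0 0 0;-1 0 0 -0.015 0 0 0;-1 0 0 -0.015 0 0 0;-1 0 0 -0.015 0 0 0;-1 0 0 -0.015 0 0 0;-1 0 0 -0.015 0 0 0;-1 0 0 -0.015 0 0 0;-1 0 0 0 0 0 0;-1 0 0 0 0 0 0;-1 0 0 0 0 0 0;-1 0 0 0 0 0 0'
python3 - <<'E'
from h import *
p,d=snapshot("side");q,e=snapshot("scene")
im=np.hstack([cv2.resize(p[130:270,260:440],(400,311)),cv2.resize(q[130:290,240:420],(400,311))]);cv2.imwrite("pics/lift.png",im[:,:,::-1])
for n,x,b in(("side",p,(255,160,315,215)),("scene",q,(315,150,370,205))):
    g=x[b[1]:b[3],b[0]:b[2]];g=cv2.cvtColor(g,cv2.COLOR_RGB2HSV);m=((g[...,1]<70)&(g[...,2]>110)).astype(np.uint8)
    k,l,st,ce=cv2.connectedComponentsWithStats(m)
    for i in range(1,k):
        if st[i,4]>8:print(n,st[i],ce[i]+b[:2],cast(n,*(ce[i]+b[:2]),.08).round(4))
print(get_state()["q"].round(2))
E
```

```text
clock: 4.68
tool_pos: [0.5863, -0.1983, 0.2066]
eef_rot: [0.891, 0.453, -0.001, -0.001]
contact_force: [-0.2, 0.8, -1.9]
opening: 0.176
finger_force: 30.0
side [ 0  0  4  9 33] [256.39393939 163.66666667] [0.5136 0.356  0.08  ]
side [19 13 17 14 73] [283.05479452 176.45205479] [0.5594 0.2081 0.08  ]
side [37 18  5  7 10] [294.7 180.7] [0.5823 0.1571 0.08  ]
scene [ 40   0  15  12 158] [362.82278481 155.19620253] [0.5784 0.368  0.08  ]
scene [ 19  21  19  19 191] [341.72251309 180.26701571] [0.5909 0.1765 0.08  ]
scene [14 27  5  9 28] [331.         180.85714286] [0.5617 0.1545 0.08  ]
scene [49 49  6  6 28] [366.96428571 201.96428571] [0.7161 0.108  0.08  ]
[ 0.27  0.73 -0.03  1.63  0.03  0.78 -0.4 ]
```

View pics/lift.png

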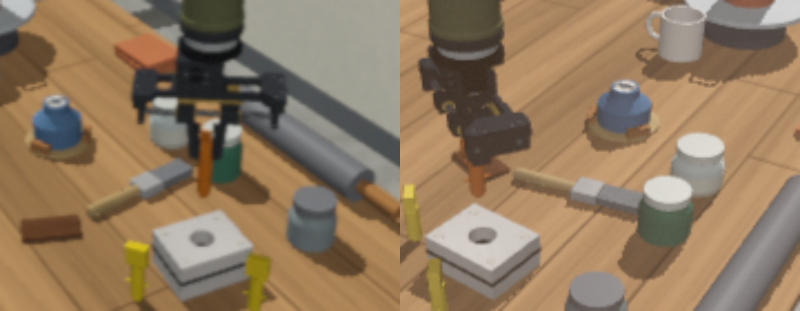

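The side crop shows the stopper hanging upright in the fingers, clear of the mould, with the yellow look-alikes undisturbed. The jar neck is at side (285,176) and scene (341,176).

```bash
python3 - <<'E'
from h import *
print(cast("side",285.2,175.9,.08),cast("scene",340.8,176.3,.08))
E
python3 -m inch '-1 0.025 -0.018 0 0 0 0;-1 0.025 -0.018 0 0 0 0;-1 0.025 -0.018 0 0 0 0;-1 0.025 -0.018 0 0 0 0;-1 0.025 -0.018 0 0 0 0;-1 0.025 -0.018 0 0 0 0;-1 0.025 -0.018 0 0 0 0;-1 0.025 -0.018 0 0 0 0;-1 0.025 -0.018 0 0 0 0;-1 0.025 -0.018 0 0 0 0;-1 0 0 0 0 0 0;-1 0 0 0 0 0 0;-1 0 0 0 0 0 0;-1 0 0 0 0 0 0;-1 0 0 0 0 0 0;-1 0 0 0 0 0 0'
python3 - <<'E'
from h import *
s=get_state();print(s["q"].round(3));V=camera_model("wrist")["view"];p,d=snapshot("wrist");cv2.imwrite("pics/w4.png",p[:,:,::-1]);np.savez("w4.npz",p=p,d=d,V=V,tp=s["tool_pos"],R=s["eef_rot"])
E
```

```text
[0.56814864 0.20747324 0.08      ] [0.57657997 0.19677853 0.08      ]
clock: 6.12
tool_pos: [0.5891, 0.108, 0.2077]
eef_rot: [0.892, 0.452, -0.0, 0.0]
contact_force: [0.1, -0.8, -1.0]
opening: 0.176
finger_force: 30.0
[-0.274  0.703  0.027  1.698 -0.025  0.741 -0.867]
```

View pics/w4.png

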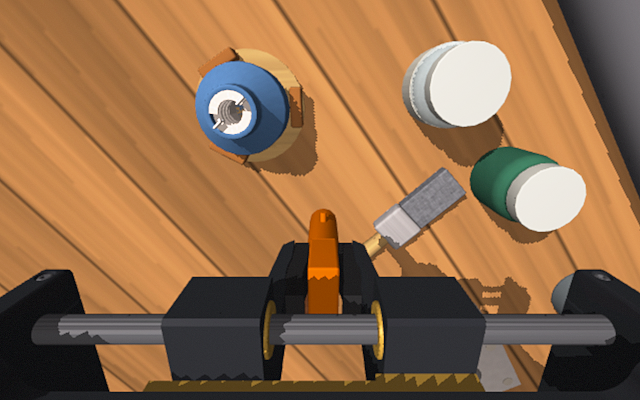

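The wrist view shows the jar's neck at (231,115) with its openings faintly visible. The stopper is held at (322,260). I'll fit the neck's top face.

```bash
cat > j.py <<'E'
from h import *
from scipy.spatial.transform import Rotation as R
z=np.load("w4.npz");p,d,V=z["p"],z["d"],z["V"];hsv=cv2.cvtColor(p,cv2.COLOR_RGB2HSV)
P=cloud("wrist",d)
m=((hsv[...,1]<70)&(hsv[...,2]>110));m[:80]=0;m[150:]=0;m[:,:195]=0;m[:,265:]=0
print(np.percentile(P[m][:,2],[5,50,95]).round(4))
c,_=cv2.findContours(m.astype(np.uint8),0,1);h=cv2.convexHull(np.vstack(c));W=np.array([cast("wrist",*q[0],.08,V)[:2] for q in h])
A=np.c_[2*W,np.ones(len(W))];s=np.linalg.lstsq(A,(W**2).sum(1),rcond=None)[0];rad=np.sqrt(s[2]+s[:2]@s[:2])
print("top face",s[:2],rad,(np.hypot(*(W-s[:2]).T)-rad).round(4))
b=(hsv[...,0]>98)&(hsv[...,0]<125)&(hsv[...,1]>90)&(P[...,2]>.074)&(P[...,2]<.09);b[150:]=0;print("rim",b.sum())
T=R.from_quat(z["R"]).as_matrix();print("tool shift",(T.T@(np.r_[s[:2],.2]-z["tp"])).round(4))
for y in range(88,142,2):print(y,"".join("#" if m[y,x] else "b" if (hsv[y,x,0]>98 and hsv[y,x,0]<125 and hsv[y,x,1]>90) else "." for x in range(200,262)))
E
python3 j.py
```

```text
[0.0396 0.0797 0.0821]
top face [0.56053788 0.21321791] 0.024584626524954682 [ 0.0002 -0.0009 -0.0013 -0.0032  0.0046  0.0039  0.0022 -0.     -0.0009
 -0.0025 -0.0031 -0.0033 -0.0031 -0.0026  0.0006  0.0032  0.0055 -0.0021
 -0.0014 -0.0005  0.      0.0006  0.0006  0.0006]
rim 874
tool shift [ 0.068  -0.0852  0.0077]
88 bbbbbbbbbbbbbbbbbbbbbbbbbbbbbbbbbbbbbbbbbbbbbbbbbbbbbbbbbbbbbb
90 bbbbbbbbbbbbbbbbbbbbbb############bbbbbbbbbbbbbbbbbbbbbbbbbbbb
92 bbbbbbbbbbbbbbbbbb#####################bbbbbbbbbbbbbbbbbbbbbbb
94 bbbbbbbbbbbbbbb###########################bbbbbbbbbbbbbbbbbbbb
96 bbbbbbbbbbbbb###############################bbbbbbbbbbbbbbbbbb
98 bbbbbbbbbbbb##################################bbbbbbbbbbbbbbbb
100 bbbbbbbbbb################################.####bbbbbbbbbbbbbbb
102 bbbbbbbbbb#####################....#####.########bbbbbbbbbbbbb
104 bbbbbbbbb######################....###.##########.bbbbbbbbbbbb
106 bbbbbbbb.####################..........bbb.#######.bbbbbbbbbbb
108 bbbbbbbb####################.#.........#b..########bbbbbbbbbbb
110 bbbbbbbb##########.###########...............##
[... 320 characters left out ...]
######..###########bbbbbbbbbbb
122 bbbbbbbbbbbbbbbb########.#########################bbbbbbbbbbbb
124 bbbbbbbbbbbbbb.####.#############################bbbbbbbbbbbbb
126 #bbbbbbbbbbbb####.##############################bbbbbbbbbbbbbb
128 .#bbbbbbbbbb.###b#############################bbbbbbbbbbbbbbbb
130 ..#bbbbbbbbbbbbbbbbb########################bbbbbbbbbbbbbbbbbb
132 ....#bbbbbbbbbbbbbbbbbb#################.bbbbbbbbbbbbbbbbbbbbb
134 .....#bbbbbbbbbbbbbbbbbbbbbbbbb.##bbbbbbbbbbbbbbbbbbbbbbbbbbbb
136 .......bbbbbbbbbbbbbbbbbbbbbbbbbbbbbbbbbbbbbbbbbbbbbbbbbbbbbbb
138 ........#bbbbbbbbbbbbbbbbbbbbbbbbbbbbbbbbbbbbbbbbbbbbbbbbbbbbb
140 ..........#bbbbbbbbbbbbbbbbbbbbbbbbbbbbbbbbbbbbbbbbbbbbbbbbbbb
```

```bash
cat >> j.py <<'E'
print("----")
from scipy.optimize import least_squares
m[124:,:214]=0;m[130:,:219]=0
cc=cv2.connectedComponentsWithStats(m.astype(np.uint8));k=1+np.argmax(cc[2][1:,4])
def fit(mm,nm):
    c,_=cv2.findContours(mm.astype(np.uint8),0,1);h=cv2.convexHull(np.vstack(c));W=np.array([cast("wrist",*q[0],.08,V)[:2] for q in h])
    f=least_squares(lambda a:np.hypot(*(W-a[:2]).T)-a[2],[.561,.213,.0225],loss="soft_l1",f_scale=.0007)
    print(nm,f.x.round(4),f.fun.round(4),"tool shift",(T.T@(np.r_[f.x[:2],.2]-z["tp"])).round(4))
fit(cc[1]==k,"white")
zz=(abs(P[...,2]-.08)<.004)&(np.hypot(P[...,0]-.561,P[...,1]-.213)<.032);fit(zz,"depth")
q=P[zz];print(np.percentile(q,[1,99],axis=0).round(4), np.percentile(q,[1,99],axis=0).mean(0).round(4))
E
python3 j.py | sed -n '/----/,$p'
```

```text
----
white [0.5672 0.2104 0.018 ] [ 0.0001  0.0002  0.0003 -0.0001  0.0001 -0.0001  0.0001  0.0001 -0.0001
 -0.0001 -0.0003 -0.     -0.     -0.     -0.      0.0014 -0.     -0.
 -0.0002 -0.     -0.0001 -0.0002 -0.0002  0.0001] tool shift [ 0.0697 -0.0782  0.0077]
depth [0.5681 0.2096 0.0224] [-0.0001 -0.0002 -0.      0.0001 -0.      0.0001  0.0003  0.0001  0.0003
  0.0002 -0.     -0.0001 -0.0001  0.     -0.0003 -0.0002 -0.0001  0.
 -0.0002  0.0001  0.0001  0.0001  0.0001  0.0001  0.0001  0.0001  0.0001
 -0.0001  0.     -0.      0.     -0.0003 -0.0002] tool shift [ 0.0696 -0.077   0.0077]
[[0.5469 0.189  0.0766]
 [0.5892 0.2314 0.0819]] [0.5681 0.2102 0.0792]
```

```bash
python3 -m inch '-1 0.014 -0.0155 0 0 0 0;-1 0.014 -0.0155 0 0 0 0;-1 0.014 -0.0155 0 0 0 0;-1 0.014 -0.0155 0 0 0 0;-1 0.0137 -0.0156 0 0 0 0;-1 0 0 0.012 0 0 0;-1 0 0 0.012 0 0 0;-1 0 0 0.012 0 0 0;-1 0 0 0 0 0 0;-1 0 0 0 0 0 0;-1 0 0 0 0 0 0;-1 0 0 0 0 0 0;-1 0 0 0 0 0 0;-1 0 0 0 0 0 0' 25
python3 - <<'E'
from h import *
s=get_state();print(s["tool_pos"].round(4),s["q"].round(2),s["contact_force"].round(1),s["eef_rot"].round(4))
E
```

```text
clock: 7.33
tool_pos: [0.5677, 0.2116, 0.1723]
eef_rot: [0.891, 0.453, 0.001, 0.0]
contact_force: [-0.2, 0.6, -0.9]
opening: 0.18
finger_force: 25.0
[0.5677 0.2116 0.1723] [-0.46  0.76  0.04  1.71 -0.04  0.68 -1.02] [-0.2  0.6 -0.9] [8.914e-01 4.532e-01 6.000e-04 0.000e+00]
```

```bash
python3 -m inch '-1 0 0 0 0 0 0;-1 0 0 0 0 0 0;-1 0 0 0 0 0 0;-1 0 0 0 0 0 0'
python3 - <<'E'
from h import *
p,d=snapshot("side");q,e=snapshot("scene")
im=np.hstack([cv2.resize(p[125:215,245:335],(400,400),interpolation=2),cv2.resize(q[110:210,290:390],(400,400),interpolation=2)]);cv2.imwrite("pics/above.png",im[:,:,::-1])
E
```

```text
clock: 7.67
tool_pos: [0.5673, 0.2116, 0.1718]
eef_rot: [0.891, 0.453, 0.0, 0.0]
contact_force: [-0.5, -0.9, -0.4]
opening: 0.183
finger_force: 25.0
```

View pics/above.png

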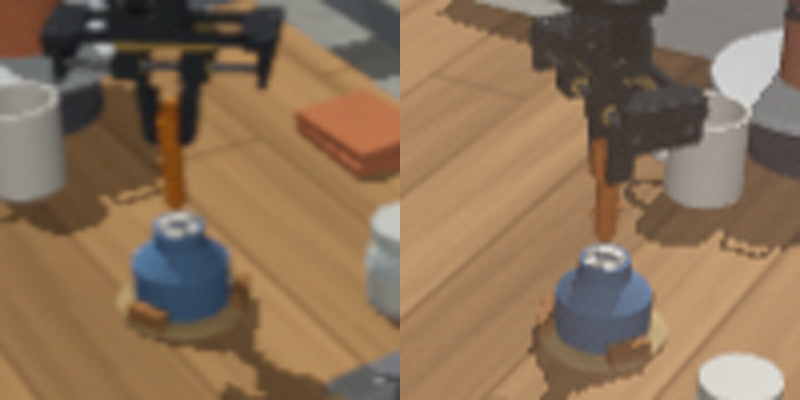

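Both views show the stopper upright, with its tip just above the neck and close to the axis. I'll trim and lower gently.

```bash
python3 -m inch '-1 -0.0012 0.0014 0 0 0 0;-1 0 0 0 0 0 0;-1 0 0 0.006 0 0 0;-1 0 0 0.006 0 0 0;-1 0 0 0.005 0 0 0;-1 0 0 0.005 0 0 0;-1 0 0 0 0 0 0;-1 0 0 0 0 0 0;-1 0 0 0 0 0 0'
```

```text
clock: 8.52
tool_pos: [0.5678, 0.2098, 0.1497]
eef_rot: [0.891, 0.453, 0.0, 0.0]
contact_force: [0.7, 0.4, -0.7]
opening: 0.185
finger_force: 25.0
```

```bash
python3 -m inch '-1 0 0 0.003 0 0 0;-1 0 0 0.003 0 0 0;-1 0 0 0.003 0 0 0;-1 0 0 0.003 0 0 0;-1 0 0 0 0 0 0;-1 0 0 0 0 0 0'
```

```text
clock: 9.02
tool_pos: [0.5676, 0.2097, 0.1374]
eef_rot: [0.891, 0.453, -0.0, 0.0]
contact_force: [-0.0, 0.0, -0.7]
opening: 0.18
finger_force: 25.0
```

```bash
python3 -m inch '-1 0 0 0.003 0 0 0;-1 0 0 0.003 0 0 0;-1 0 0 0.002 0 0 0;-1 0 0 0 0 0 0;-1 0 0 0 0 0 0'; for i in 1; do python3 -m inch '-1 0 0 0.002 0 0 0;-1 0 0 0 0 0 0;-1 0 0 0 0 0 0'; python3 -m inch '-1 0 0 0.002 0 0 0;-1 0 0 0 0 0 0;-1 0 0 0 0 0 0'; done
```

```text
clock: 9.43
tool_pos: [0.5676, 0.2097, 0.1295]
eef_rot: [0.891, 0.453, -0.0, 0.0]
contact_force: [0.1, 0.3, -0.5]
opening: 0.18
finger_force: 25.0
clock: 9.68
tool_pos: [0.5677, 0.2098, 0.1277]
eef_rot: [0.891, 0.453, -0.0, 0.0]
contact_force: [0.7, -0.1, -2.0]
opening: 0.175
finger_force: 25.0
clock: 9.93
tool_pos: [0.5682, 0.2103, 0.1261]
eef_rot: [0.891, 0.453, 0.001, -0.0]
contact_force: [0.3, 0.7, 1.4]
opening: 0.183
finger_force: 25.0
```

Contact is close, so I'll go down two small steps more.

```bash
python3 -m inch '-1 0 0 0.0015 0 0 0;-1 0 0 0 0 0 0;-1 0 0 0 0 0 0'; python3 -m inch '-1 0 0 0.0015 0 0 0;-1 0 0 0 0 0 0;-1 0 0 0 0 0 0'
```

```text
clock: 10.18
tool_pos: [0.5687, 0.2105, 0.1256]
eef_rot: [0.891, 0.453, 0.001, -0.0]
contact_force: [0.6, 0.3, 9.0]
opening: 0.186
finger_force: 25.0
clock: 10.43
tool_pos: [0.5692, 0.2106, 0.1252]
eef_rot: [0.891, 0.453, 0.002, 0.0]
contact_force: [-1.8, 0.5, 15.6]
opening: 0.187
finger_force: 25.1
```

The lugs rest on the face at TCP z of about 0.1256. I'll ease the push and turn anticlockwise, watching the force.

```bash
python3 -m inch '-1 0 0 -0.001 0 0 0;-1 0 0 0 0 0 -0.08;-1 0 0 0 0 0 -0.08;-1 0 0 0 0 0 -0.08;-1 0 0 0 0 0 0'
```

```text
clock: 10.85
tool_pos: [0.5686, 0.2108, 0.1254]
eef_rot: [0.83, 0.558, 0.002, -0.0]
contact_force: [-1.6, 1.2, 11.0]
opening: 0.185
finger_force: 25.1
```

```bash
python3 -m inch '-1 0 0 0 0 0 -0.08;-1 0 0 0 0 0 -0.08;-1 0 0 0 0 0 -0.08;-1 0 0 0 0 0 0'; python3 -c "
from plant import *
s=get_state();print(s['q'].round(2),s['moment'].round(2))"
```

```text
clock: 11.18
tool_pos: [0.5681, 0.211, 0.1254]
eef_rot: [0.757, 0.653, 0.001, -0.0]
contact_force: [-2.9, 1.7, 10.5]
opening: 0.186
finger_force: 25.1
[-0.38  0.83 -0.1   1.73  0.13  0.59 -0.69] [0.33 0.45 0.01]
```

```bash
python3 -m inch '-1 0 0 0 0 0 -0.08;-1 0 0 0 0 0 -0.08;-1 0 0 0 0 0 -0.08;-1 0 0 0 0 0 0'
```

```text
clock: 11.52
tool_pos: [0.5679, 0.2112, 0.1253]
eef_rot: [0.673, 0.739, 0.001, -0.0]
contact_force: [-2.4, 1.8, 11.1]
opening: 0.186
finger_force: 25.1
```

```bash
python3 -m inch '-1 0 0 0 0 0 -0.08;-1 0 0 0 0 0 -0.08;-1 0 0 0 0 0 -0.08;-1 0 0 0 0 0 0'
```

```text
clock: 11.85
tool_pos: [0.5675, 0.2112, 0.1254]
eef_rot: [0.58, 0.815, 0.001, -0.0]
contact_force: [-2.6, 1.8, 11.4]
opening: 0.183
finger_force: 25.1
```

```bash
python3 -m inch '-1 0 0 0 0 0 -0.08;-1 0 0 0 0 0 -0.08;-1 0 0 0 0 0 -0.08;-1 0 0 0 0 0 0'
```

```text
clock: 12.18
tool_pos: [0.5671, 0.211, 0.1253]
eef_rot: [0.478, 0.878, 0.001, -0.0]
contact_force: [-4.0, 1.0, 12.6]
opening: 0.184
finger_force: 25.1
```

```bash
python3 -m inch '-1 0 0 0 0 0 -0.08;-1 0 0 0 0 0 -0.08;-1 0 0 0 0 0 0'
```

```text
clock: 12.43
tool_pos: [0.5672, 0.2109, 0.1253]
eef_rot: [0.406, 0.914, 0.001, -0.0]
contact_force: [-3.2, 1.8, 11.9]
opening: 0.185
finger_force: 25.1
```

```bash
python3 -m inch '-1 0 0 0 0 0 -0.08;-1 0 0 0 0 0 -0.08;-1 0 0 0 0 0 -0.08;-1 0 0 0 0 0 0'
```

```text
clock: 12.77
tool_pos: [0.5667, 0.2103, 0.1253]
eef_rot: [0.294, 0.956, 0.0, -0.0]
contact_force: [-5.0, 0.0, 13.1]
opening: 0.184
finger_force: 25.0
```

```bash
python3 -m inch '-1 0 0 0 0 0 -0.08;-1 0 0 0 0 0 -0.08;-1 0 0 0 0 0 0'; python3 -c "
from plant import *
s=get_state();print(s['q'].round(2),s['moment'].round(2))"
```

```text
clock: 13.02
tool_pos: [0.5672, 0.2101, 0.1245]
eef_rot: [0.217, 0.976, 0.0, -0.0]
contact_force: [-3.0, 0.8, 7.8]
opening: 0.186
finger_force: 25.0
[-0.18  0.86 -0.44  1.72  0.54  0.69  0.22] [ 0.25  0.44 -0.02]
```

```bash
python3 -m inch '-1 0 0 0 0 0 -0.08;-1 0 0 0 0 0 0;-1 0 0 0 0 0 0'
```

```text
clock: 13.27
tool_pos: [0.5674, 0.2097, 0.1236]
eef_rot: [0.18, 0.984, 0.0, -0.0]
contact_force: [-0.4, 1.0, 1.3]
opening: 0.183
finger_force: 25.0
```

The push is gone, so the lugs are in the opening. I'll turn a touch more and follow it down.

```bash
python3 -m inch '-1 0 0 0.002 0 0 -0.07;-1 0 0 0.002 0 0 0;-1 0 0 0.002 0 0 0;-1 0 0 0 0 0 0;-1 0 0 0 0 0 0'
```

```text
clock: 13.68
tool_pos: [0.5671, 0.2099, 0.1177]
eef_rot: [0.146, 0.989, -0.0, -0.0]
contact_force: [-2.8, 0.5, 4.0]
opening: 0.181
finger_force: 25.0
```

```bash
python3 -m inch '-1 0 0 0.001 0 0 0;-1 0 0 0 0 0 0;-1 0 0 0 0 0 0'; python3 -m inch '-1 0 0 0.001 0 0 0;-1 0 0 0 0 0 0;-1 0 0 0 0 0 0'
```

```text
clock: 13.93
tool_pos: [0.5671, 0.2101, 0.1173]
eef_rot: [0.145, 0.989, -0.0, -0.0]
contact_force: [-4.4, 0.7, 8.4]
opening: 0.186
finger_force: 25.0
clock: 14.18
tool_pos: [0.5671, 0.2103, 0.1171]
eef_rot: [0.145, 0.989, 0.0, -0.0]
contact_force: [-5.5, -0.5, 13.8]
opening: 0.184
finger_force: 25.1
```

It dropped 8 mm and is seated in the opening. I'll ease off and turn clockwise, following the 18 mm pitch (about 0.29 mm per 0.1 rad).

```bash
python3 -m inch '-1 0 0 -0.0015 0 0 0;-1 0 0 0 0 0 0;-1 0 0 0.00025 0 0 0.1;-1 0 0 0.00029 0 0 0.1;-1 0 0 0.00029 0 0 0.1;-1 0 0 0.00029 0 0 0.1;-1 0 0 0.00029 0 0 0.1;-1 0 0 0 0 0 0;-1 0 0 0 0 0 0'; python3 -c "
from plant import *
s=get_state();print(s['q'].round(2),s['moment'].round(2))"
```

```text
clock: 14.93
tool_pos: [0.5675, 0.211, 0.1163]
eef_rot: [0.385, 0.923, 0.001, -0.0]
contact_force: [-3.4, 2.6, 5.7]
opening: 0.182
finger_force: 25.0
[-0.24  0.86 -0.34  1.73  0.44  0.63 -0.05] [ 0.34  0.59 -0.02]
```

```bash
python3 -m inch '-1 0 0 0.00029 0 0 0.1;-1 0 0 0.00029 0 0 0.1;-1 0 0 0.00029 0 0 0.1;-1 0 0 0.00029 0 0 0.1;-1 0 0 0.00029 0 0 0.1;-1 0 0 0.00029 0 0 0.1;-1 0 0 0.00029 0 0 0.1;-1 0 0 0.00029 0 0 0.1;-1 0 0 0.00029 0 0 0.1;-1 0 0 0.00029 0 0 0.1;-1 0 0 0 0 0 0;-1 0 0 0 0 0 0'
```

```text
clock: 15.93
tool_pos: [0.5684, 0.2108, 0.1133]
eef_rot: [0.78, 0.626, 0.001, 0.0]
contact_force: [-0.8, 2.4, 5.5]
opening: 0.182
finger_force: 25.0
```

```bash
python3 -m inch '-1 0 0 0.00029 0 0 0.1;-1 0 0 0.00029 0 0 0.1;-1 0 0 0.00029 0 0 0.1;-1 0 0 0.00029 0 0 0.1;-1 0 0 0.00029 0 0 0.1;-1 0 0 0.00029 0 0 0.1;-1 0 0 0.00029 0 0 0.1;-1 0 0 0.00029 0 0 0.1;-1 0 0 0.00029 0 0 0.1;-1 0 0 0.00029 0 0 0.1;-1 0 0 0 0 0 0;-1 0 0 0 0 0 0'; python3 -c "
from plant import *
s=get_state();print(s['q'].round(2),s['moment'].round(2))"
```

```text
clock: 16.93
tool_pos: [0.5691, 0.2099, 0.1104]
eef_rot: [0.984, 0.177, 0.001, 0.0]
contact_force: [1.8, 1.4, 5.2]
opening: 0.182
finger_force: 25.0
[-0.53  0.86  0.18  1.75 -0.26  0.56 -1.4 ] [ 0.31 -0.22 -0.03]
```

```bash
python3 -m inch '-1 0 0 0.00029 0 0 0.1;-1 0 0 0.00029 0 0 0.1;-1 0 0 0.00029 0 0 0.1;-1 0 0 0.00029 0 0 0.1;-1 0 0 0.00029 0 0 0.1;-1 0 0 0.00029 0 0 0.1;-1 0 0 0.00012 0 0 0.05;-1 0 0 0 0 0 0;-1 0 0 -0.0005 0 0 0;-1 0 0 0 0 0 0' ; python3 -m inch '0.2 0 0 0 0 0 0;0.2 0 0 0 0 0 0;0.2 0 0 0 0 0 0;0.2 0 0 -0.005 0 0 0;0.2 0 0 0 0 0 0;0.2 0 0 0 0 0 0'
python3 - <<'E'
from h import *
s=get_state();print(s["q"].round(2))
c=camera_model("wrist");p,d=snapshot("wrist")
np.savez("w5.npz",p=p,d=d,V=c["view"]);cv2.imwrite("pics/w5.png",p[:,:,::-1])
E
```

```text
clock: 17.77
tool_pos: [0.5684, 0.209, 0.1087]
eef_rot: [0.989, -0.148, 0.001, 0.0]
contact_force: [3.2, -0.5, 2.7]
opening: 0.182
finger_force: 25.0
clock: 18.27
tool_pos: [0.5676, 0.2099, 0.1138]
eef_rot: [0.989, -0.149, -0.0, -0.0]
contact_force: [0.6, 0.0, -0.4]
opening: 0.597
finger_force: 0.0
[-0.63  0.88  0.36  1.75 -0.49  0.6  -1.84]
```

View pics/w5.png

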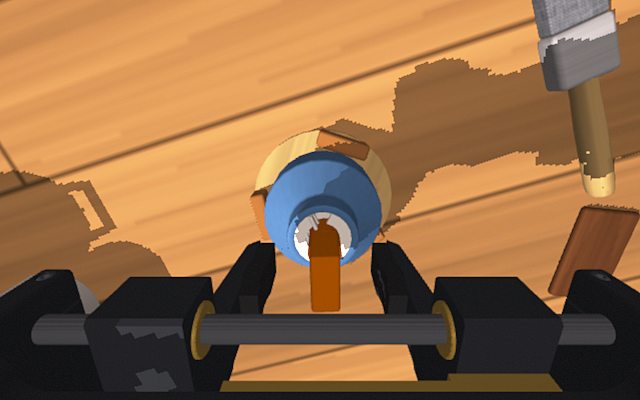

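The wrist view shows the bar released and still square to the open fingers at (325,270), so it has not spun. I'll turn back half a turn and regrip.

```bash
python3 -m inch '0.2 0 0 0 0 0 -0.12;0.2 0 0 0 0 0 -0.12;0.2 0 0 0 0 0 -0.12;0.2 0 0 0 0 0 -0.12;0.2 0 0 0 0 0 -0.12;0.2 0 0 0 0 0 -0.12;0.2 0 0 0 0 0 -0.12;0.2 0 0 0 0 0 -0.12;0.2 0 0 0 0 0 -0.12;0.2 0 0 0 0 0 -0.12;0.2 0 0 0 0 0 -0.12;0.2 0 0 0 0 0 -0.12;0.2 0 0 0 0 0 -0.12;0.2 0 0 0 0 0 0;0.2 0 0 0 0 0 0' && python3 -m inch '0.2 0 0 0 0 0 -0.12;0.2 0 0 0 0 0 -0.12;0.2 0 0 0 0 0 -0.12;0.2 0 0 0 0 0 -0.12;0.2 0 0 0 0 0 -0.12;0.2 0 0 0 0 0 -0.12;0.2 0 0 0 0 0 -0.12;0.2 0 0 0 0 0 -0.12;0.2 0 0 0 0 0 -0.12;0.2 0 0 0 0 0 -0.12;0.2 0 0 0 0 0 -0.12;0.2 0 0 0 0 0 -0.12;0.2 0 0 0 0 0 -0.02;0.2 0 0 0 0 0 0;0.2 0 0 0 0 0 0;0.2 0 0 0 0 0 0;0.2 0 0 0 0 0 0'
python3 - <<'E'
from h import *
s=get_state();print(s["q"].round(2));p,d=snapshot("wrist");P=cloud("wrist",d);h=cv2.cvtColor(p,cv2.COLOR_RGB2HSV)
m=((h[...,0]<17)&(h[...,1]>170)&(np.hypot(P[...,0]-.5675,P[...,1]-.21)<.022)&(P[...,2]>.1))
q=P[m];zt=np.percentile(q[:,2],90);mr=cv2.minAreaRect(cv2.findNonZero((m&(P[...,2]>zt-.004)).astype(np.uint8)));print("bar top z",zt,mr)
E
```

```text
clock: 19.57
tool_pos: [0.5677, 0.2096, 0.1136]
eef_rot: [0.809, 0.588, -0.0, -0.0]
contact_force: [-0.1, -0.0, 0.2]
opening: 0.6
finger_force: 0.0
clock: 20.98
tool_pos: [0.5677, 0.2099, 0.1137]
eef_rot: [0.21, 0.978, -0.0, 0.0]
contact_force: [0.2, -0.3, -0.2]
opening: 0.596
finger_force: 0.0
[-0.19  0.87 -0.44  1.73  0.55  0.67  0.22]
bar top z 0.13018404725241772 ((321.2311096191406, 283.9635314941406), (59.16180419921875, 30.724628448486328), 81.02737426757812)
```

```bash
python3 -m inch '0.2 0 0 0 0 0 -0.062;0.2 0 0 0 0 0 -0.062;0.2 0 0 0 0 0 0;0.2 0 0 0 0 0 0;-1 0 0 0 0 0 0;-1 0 0 0 0 0 0;-1 0 0 0 0 0 0;-1 0 0 0 0 0 0;-1 0 0 0 0 0 0;-1 0 0 0 0 0 0;-1 0 0 0 0 0 0' 25
```

```text
clock: 21.95
tool_pos: [0.5677, 0.2098, 0.1137]
eef_rot: [0.148, 0.989, 0.0, 0.0]
contact_force: [-0.1, -0.3, 0.0]
opening: 0.156
finger_force: 25.0
```

```bash
python3 -m inch '-1 0 0 0.00029 0 0 0.1;-1 0 0 0.00029 0 0 0.1;-1 0 0 0.00029 0 0 0.1;-1 0 0 0.00029 0 0 0.1;-1 0 0 0.00029 0 0 0.1;-1 0 0 0.00029 0 0 0.1;-1 0 0 0.00029 0 0 0.1;-1 0 0 0.00029 0 0 0.1;-1 0 0 0.00029 0 0 0.1;-1 0 0 0.00029 0 0 0.1;-1 0 0 0 0 0 0;-1 0 0 0 0 0 0'
```

```text
clock: 22.95
tool_pos: [0.5675, 0.2105, 0.1109]
eef_rot: [0.603, 0.798, 0.0, -0.0]
contact_force: [-1.7, 1.2, 1.2]
opening: 0.155
finger_force: 25.0
```

```bash
python3 -m inch '-1 0 0 0.00029 0 0 0.1;-1 0 0 0.00029 0 0 0.1;-1 0 0 0.00029 0 0 0.1;-1 0 0 0.00029 0 0 0.1;-1 0 0 0.00029 0 0 0.1;-1 0 0 0.00029 0 0 0.1;-1 0 0 0.00029 0 0 0.1;-1 0 0 0.00029 0 0 0.1;-1 0 0 0.00029 0 0 0.1;-1 0 0 0.00029 0 0 0.1;-1 0 0 0 0 0 0;-1 0 0 0 0 0 0'
```

```text
clock: 23.95
tool_pos: [0.5677, 0.2099, 0.108]
eef_rot: [0.911, 0.412, 0.0, -0.0]
contact_force: [0.1, 0.1, 1.9]
opening: 0.155
finger_force: 25.0
```

```bash
python3 -m inch '-1 0 0 0.00029 0 0 0.1;-1 0 0 0.00029 0 0 0.1;-1 0 0 0.00029 0 0 0.1;-1 0 0 0.00029 0 0 0.1;-1 0 0 0.00029 0 0 0.1;-1 0 0 0.00029 0 0 0.1;-1 0 0 0.00029 0 0 0.1;-1 0 0 0.00029 0 0 0.1;-1 0 0 0.00029 0 0 0.1;-1 0 0 0.00029 0 0 0.1;-1 0 0 0 0 0 0;-1 0 0 0 0 0 0'
```

```text
clock: 24.95
tool_pos: [0.5677, 0.2098, 0.105]
eef_rot: [0.997, -0.075, -0.0, -0.0]
contact_force: [0.5, 0.6, 3.1]
opening: 0.153
finger_force: 25.0
```

```bash
python3 -m inch '-1 0 0 0.00025 0 0 0.085;-1 0 0 0.00025 0 0 0.085;-1 0 0 0 0 0 0;-1 0 0 0 0 0 0;-1 0 0 0 0 0 0;-1 0 0 0 0 0 0'
python3 - <<'E'
from h import *
s=get_state();print(s["q"].round(2));p,d=snapshot("wrist");P=cloud("wrist",d);h=cv2.cvtColor(p,cv2.COLOR_RGB2HSV)
m=((h[...,0]<17)&(h[...,1]>170)&(np.hypot(P[...,0]-.5675,P[...,1]-.21)<.022)&(P[...,2]>.09))
print("bar top",np.percentile(P[m][:,2],[50,80,90,95]))
a,_=snapshot("side");b,_=snapshot("scene")
im=np.hstack([cv2.resize(a[120:290,240:430],(400,358)),cv2.resize(b[110:290,235:425],(400,358))]);cv2.imwrite("pics/end.png",im[:,:,::-1])
E
```

```text
clock: 25.45
tool_pos: [0.5677, 0.2097, 0.1045]
eef_rot: [0.987, -0.161, -0.0, -0.0]
contact_force: [0.3, 0.2, 3.7]
opening: 0.155
finger_force: 25.0
[-0.62  0.89  0.35  1.75 -0.51  0.58 -1.86]
bar top [0.12021387 0.12090124 0.12115609 0.12139171]
```

View pics/end.png

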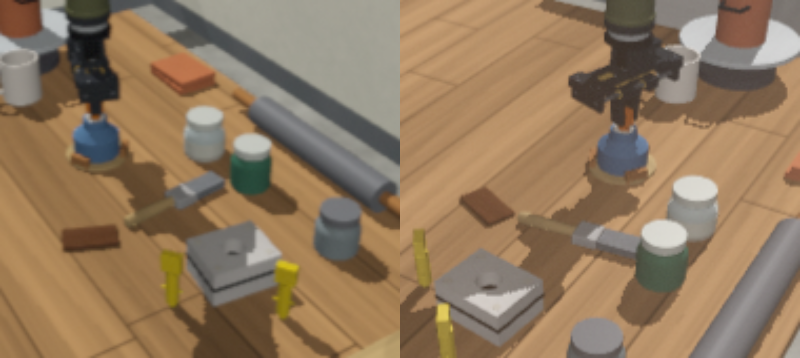

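The stopper is gripped upright in the jar. The bar top is at 0.1205 m, which is the one-turn height, and the other things haven't moved. I'll hand it in.

```bash
python3 -c "
from plant import r
print(r.finish_job())"
```

```text
the job is handed in; nothing more can be done
None
```

I've handed the job in: the orange stopper dropped into the jar's thread after about 110° of anticlockwise turning, was then turned clockwise one full turn (about 362°, one regrip), and is still gripped, with nothing else disturbed that I could see.

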